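# Put the hanging chopping board away in the crate

### The job

Take the rectangular wooden chopping board up and off its hook on the steel stand, and stand it upright in the empty slotted holder in the wooden crate, fully down in the slot so that nothing sticks up above the crate's rim, and let go of it. Lower it in rather than dropping it, and leave the trivet on its hook and the tin, the jar and the pepper mill where they are.

Things in the scene. Friction and masses are not known exactly. Their poses are not given: they have to be found in the camera images.
- board: Loose rectangular board of light wood, 0.13 to 0.25 kg: 14 mm thick (x), 130 wide (y), 140 high (z, up as it hangs). Origin: centre of its lower edge. A hand slot 60 mm wide, centred in y, goes through it at z = 72 to 106 mm. The 34 mm high solid bar above the slot rests on a hook; grip it from above across the 14 mm. Nothing but the 12 mm hook lip stands above hook level, so fingers have room.
- board_top (a point): Centre of the board's top edge, 140 mm above its lower edge.
- stand: Fixed steel hook stand. Origin on the worktop, z up. Base plate 160 x 300 x 12 mm centred at x = +20 mm. Cross bar on two uprights at x = +50 mm, 290 mm wide (y), top 160 mm high. Two flat hooks run from it along -x (roughly towards the robot) at y = +85 and -85 mm. The board hangs from either one, near x = +5 mm, the trivet from the other.
- hook0 (a point): Point on the upper face (160 mm high) of the hook at the stand's y = +85 mm, stand's x = +5 mm; axes as the stand's. The hooks are strips 22 mm wide, 4 mm thick, ending in an upturned lip: its front at the stand's x = -29 mm, its top 12 mm above the upper face. Raise the board over 12 mm (under 30, or its slot's lower edge meets the hook), then move it along the stand's -x past the lip.
- hook1 (a point): The same point on the other, equal hook, at the stand's y = -85 mm.
- crate: Fixed open wooden crate, 262 mm (x) by 186 mm (y), 160 mm high, walls and floor 8 mm thick. Origin: centre of its underside, z up; rim at z = 160 mm. Three places inside, 65 mm apart along its x, centred across its y: one has the empty holder, the others the tin and the jar, in any order.
- holder: Fixed grey slotted holder on the crate's floor, 110 mm long (y, parallel to the crate's y), 53 mm high. Origin: middle of the slot, on the crate's floor (8 mm above the worktop); x across the slot. Slot 22 mm wide up to 30 mm, then flaring to a 48 mm mouth; it has no bottom, so the board stands on the crate's floor (z = 0), its top edge then 12 mm below the rim.
- trivet: Loose round openwork trivet of black iron, 132 mm across and 12 mm thick, hanging by its rim from the other hook; origin at its centre. To be left there.
- tin: Loose plain metal tin, 47 x 112 mm and 113 mm high, standing in the crate; origin at the centre of its underside. To be left there.
- jar: Loose round glass jar, 60 mm across and 115 mm high, standing in the crate; origin at the centre of its underside. To be left there.
- mill: Loose dark wooden pepper mill, 48 mm across and 110 mm high, standing on the worktop between the stand and the crate; origin at the centre of its underside. To be left there.
Things that resemble listed ones, but are neither listed nor needed, are in the scene too. What is shaped like the board but green or turquoise is not meant.

How it is judged:
By the outcome, as a careful person would: the job done as asked, in the order asked, and still so for the second after the job is handed in, with the robot touching nothing.
It also fails if it takes over 53 s, if anything falls off the work surface, if the arm or the gripper's body presses on something with over 40 N, if the wrist force passes 120 N, or if a joint passes its speed limit or range.

### The arm

A 6-joint arm with a two-finger parallel gripper is mounted at the origin on the work surface. World frame = base frame: x ahead of the robot, y to its left, z up, the work surface at z = 0. Lengths are in m, angles in rad, forces in N, time in s.
With the tool pointing down it reaches from about 0.375 to 0.925 m from the base axis. Payload 5.7 kg.
Tool frame: the origin (TCP) lies at the very end of the fingers, on their centre line; the grasp point (between the pads) lies 19 mm behind it; z points along the fingers, y is the line along which they close (so a half turn about z gives the same grasp; the last joint's range is limited). The gripper opens to 88 mm and grips with 3 to 60 N. Pads are 20 mm wide; open, the fingers measure 115 mm over their backs; the gripper's body (75 mm by 178 mm) begins 61 mm behind the grasp point.
Start: joints at [-1.382, 0.359, 1.51, -0, 1.272, -0.115], TCP at [0.179, -0.572, 0.223] pointing down, gripper open.
Joint ranges: [-2.97, 2.97], [-1.01, 2.36], [0.21, 2.38], [-0.96, 4.11], [0.2, 2.71], [-2.98, 2.98]. Speed limits (rad/s): [2.39, 2.39, 3.14, 3.14, 3.14, 3.14].

### API

Orientations are given as a unit quaternion [w, x, y, z].
In Python, from station import read_state, snapshot, camera_params, sign_off gives the robot as it stands.
- The arm moves only by the tool apply_moves, never from a script. Its argument "deltas" is one flat list of numbers, 7 for each row, row after row: the shift along the tool's x, y, z scaled (see below), then the turn, a rotation vector about the tool's x, y, z scaled (see below), then the opening, from 0 (shut) to 1 (fully open). In form: [tx, ty, tz, wx, wy, wz, claw, tx, ty, tz, wx, wy, wz, claw, ...]. A call has 1 to 10 rows; each row is the pose to reach, as a shift and turn from the pose commanded when the call began, along the tool's axes at that moment, turning the shorter way round; what a row does not reach only later rows make up. The controller multiplies each number of a shift by 0.5 m and each number of a turn by pi rad. A row lasts 1/8 s, in which the tool goes at most 62.5 mm and 10.7 degrees, less where a joint would pass 70% of its speed; a pose out of reach is approached as far as the arm can. A call with a number of a shift or a turn outside -1 to 1 is refused whole. A call with a gripper value outside its range is refused whole. The fingers move at their own pace and stop on an object; "grip_force" is the grip in N (left out, the last holds). Time passes only in rows, so rows that repeat a pose let the fingers close. It gives the time, the measured TCP pose, the force, the opening and the grip force at its end, in the units of the state.
- read_state(): the state, without advancing time (a new reading comes with each control period).
- snapshot(name): name is "side" or "top"; returns (picture, depth): 384x512x3 uint8, blue, green, red; 384x512 float32, m along the optical axis (not along the pixel's ray), 0 where there is no reading.
- camera_params(name): a dict with "intrinsics" (3x3 intrinsics, pixels), "cam_to_world" (4x4, takes a point from camera to world coordinates). Camera axes: x right, y up, looking along -z (the intrinsics and any distortion apply to the point x, -y, -z); pixel columns grow to the right and rows downward; lengths in m; the calibration is good to about 2 mm. A picture is of the moment at which its call begins. camera_params takes no time and is no camera call.
- sign_off(): hands the job in; it is judged then, once.
The state is a dict: "time_s": time; "q": joint angles; "joint_velocities": joint speeds; "tau": joint torques, N m; "tool_pos": TCP position; "orientation": TCP orientation; "ft_force": force on the tool from outside, world axes, zero at the start; "moment": the same for the moment, N m; "width": finger opening in m; "grip_force": force on a finger pad.
Only numpy, scipy, OpenCV 4.12 (cv2) and the standard library are available. Lean on these libraries where they do the work, as an engineer would, in place of code of your own. Each camera call takes 0.05 s, during which the arm holds its last target. There are 200 camera calls.

## Working session

There is one attempt and no reset: what is moved stays moved. The work goes in short steps, Python scripts to look and compute and a tool call to move; the robot and the scene stay as the last step left them, time stands still between calls to the robot, and variables do not carry over. Pictures are saved under pics/ and viewed, at most 10 in all, crops included, and the job is handed in when it is done.

Besides the shell and the picture viewer there is one more tool, called after "Call:" as name(argument=value, ...), one argument or row to a line, values as JSON. apply_moves: Moves the arm, as the interface text tells. Shifts and turns lie within -1 to 1; 1 stands for 0.5 m of shift or pi rad of turn. Its arguments: {"type":"object","properties":{"deltas":{"type":"array","items":{"type":"number","minimum":-1,"maximum":1}},"grip_force":{"type":"number"}},"required":["deltas"]}

```bash
mkdir -p pics; cat > h.py <<'E'
import numpy as np,cv2
from station import *
def snap(n,f):
    p,d=snapshot(n); cv2.imwrite(f'pics/{f}.png',p); np.save(f'pics/{f}.npy',d); return p,d
def cloud(n,d):
    c=camera_params(n);K=np.array(c["intrinsics"]);T=np.array(c["cam_to_world"])
    v,u=np.mgrid[:384,:512]
    P=np.stack([(u-K[0,2])/K[0,0]*d,-(v-K[1,2])/K[1,1]*d,-d],-1)
    return P@T[:3,:3].T+T[:3,3]
E
python3 - <<'E'
from h import *
for n in("side","top"):
    p,d=snap(n,n+"0"); W=cloud(n,d); np.save(f'pics/{n}W.npy',W)
    c=camera_params(n);print(n,{k:v for k,v in c.items()})
a=cv2.imread('pics/side0.png');b=cv2.imread('pics/top0.png')
cv2.imwrite('pics/s.png',cv2.resize(a,(800,600)));cv2.imwrite('pics/t.png',cv2.resize(b,(800,600)))
print(read_state())
E
```

```text
side {'intrinsics': array([[387.0108406 ,   0.        , 251.75736023],
       [  0.        , 387.0108406 , 189.61502921],
       [  0.        ,   0.        ,   1.        ]]), 'cam_to_world': array([[-0.54308101,  0.57765702, -0.60940576, -0.17270488],
       [-0.83957253, -0.38519181,  0.3830734 ,  0.52265871],
       [-0.01345307,  0.71968023,  0.69417533,  0.90441957],
       [ 0.        ,  0.        ,  0.        ,  1.        ]])}
top {'intrinsics': array([[410.20259901,   0.        , 249.46664897],
       [  0.        , 410.20259901, 190.31074943],
       [  0.        ,   0.        ,   1.        ]]), 'cam_to_world': array([[ 0.00960177,  0.99907011, -0.04203237,  0.42954225],
       [-0.99970095,  0.00864545, -0.02287489,  0.07809216],
       [-0.02249023,  0.04223944,  0.99885435,  1.31610573],
       [ 0.        ,  0.        ,  0.        ,  1.        ]])}
{'time_s': 0.1, 'q': array([-1.38212731e+00,  3.59418913e-01,  1.51129824e+00,  5.30826043e-06,
        1.27250878e+00, -1.15114103e-01]), 'joint_velocities': array([ 0.00010154, -0.00190267, -0.0043961 ,  0.00228152, -0.00030972,
       -0.00070599]), 'tau': array([-9.00265841e-04, -5.16356957e+01, -2.71405560e+01,  6.76711556e-02,
        2.76535819e-02, -4.08541246e-05]), 'tool_pos': array([ 0.1793503 , -0.57192627,  0.22191191]), 'orientation': array([-8.16177988e-04,  9.88486427e-01,  1.51307360e-01, -2.74924859e-05]), 'ft_force': array([-0.35919584,  0.24464159, -0.88294304]), 'moment': array([ 0.00261883,  0.02864278, -0.01563399]), 'grip_force': 0.0, 'width': 0.08769666161650995}
```

View pics/s.png

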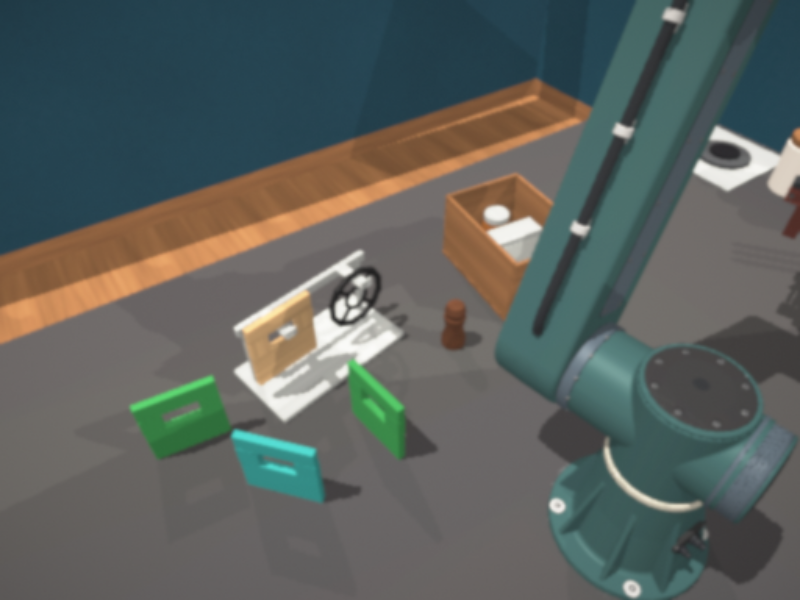

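View pics/t.png

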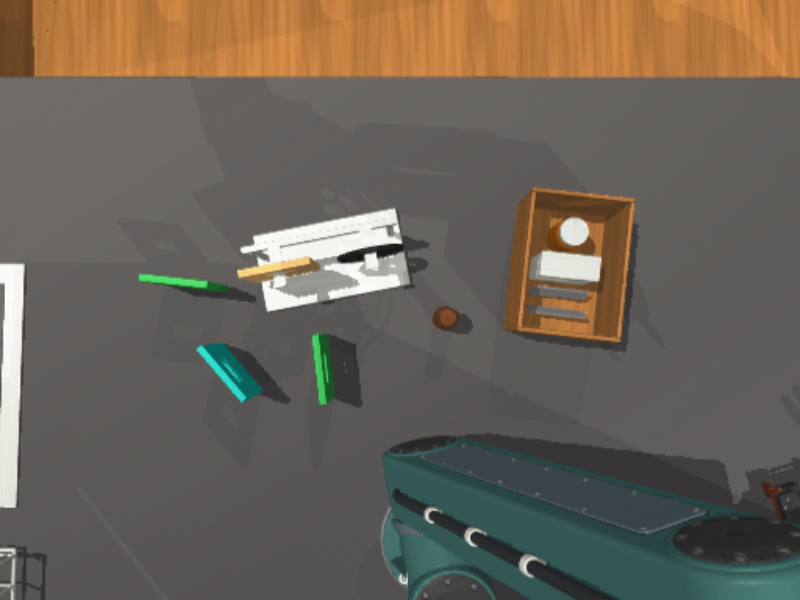

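The side view is blurred. In the enlarged top view, the orange board is at about (278,268), the trivet at (370,253), the mill at (445,317) and the crate at (530–630, 190–340). The crate holds the jar (574,231), the tin (566,266) and the holder's two grey bars (557,293)/(555,314). Next I'll measure from the top cloud.

```bash
python3 - <<'E'
from h import *
W=np.load('pics/topW.npy');d=np.load('pics/top0.npy');im=cv2.imread('pics/top0.png')
s=.64
def reg(u0,u1,v0,v1,lo,hi,col=None):
    m=np.zeros(d.shape,bool);m[int(v0*s):int(v1*s),int(u0*s):int(u1*s)]=1
    m&=(d>0)&(W[...,2]>lo)&(W[...,2]<hi)
    if col is not None:m&=col
    return W[m]
def rect(n,P):
    r=cv2.minAreaRect(P[:,:2].astype(np.float32)*1000)
    print(n,len(P),'z',np.percentile(P[:,2],[5,50,95]).round(4),'rect',np.round(r[0],1),np.round(r[1],1),round(r[2],1),'mean',P.mean(0).round(4))
i=im.astype(int);orange=(i[...,2]-i[...,0]>60)
rect('boardtop',reg(225,330,240,290,.18,.21,orange))
rect('trivet',reg(330,410,235,270,.165,.25))
rect('bar',reg(235,405,205,262,.15,.17,~orange&(i.min(-1)>120)))
rect('base',reg(235,415,200,320,.004,.02))
rect('crate rim',reg(495,645,180,350,.15,.17))
rect('jar',reg(545,600,210,250,.10,.13))
rect('tin',reg(525,610,245,290,.10,.13))
rect('h1',reg(520,600,284,302,.045,.075))
rect('h2',reg(520,600,303,325,.045,.075))
rect('mill',reg(425,465,300,335,.08,.13))
for n,a in (('g',(130,230,265,300)),('g2',(305,340,325,410)),('t',(190,265,335,410))):rect(n,reg(*a,.1,.25))
a=cv2.resize(im[125:225,140:270],None,fx=6,fy=6,interpolation=cv2.INTER_CUBIC);cv2.imwrite('pics/c1.png',a)
a=cv2.resize(im[110:230,310:420],None,fx=5,fy=5,interpolation=cv2.INTER_CUBIC);cv2.imwrite('pics/c2.png',a)
E
```

```text
boardtop 258 z [0.1868 0.1928 0.1967] rect [529.1 310.7] [ 13.9 130.3] 11.6 mean [0.5287 0.3098 0.1926]
trivet 89 z [0.1656 0.1691 0.1742] rect [553.6 147.6] [59.8 44.4] 82.7 mean [0.5593 0.1428 0.1694]
bar 650 z [0.1549 0.1591 0.1629] rect [561.9 230.7] [ 71.1 289. ] 11.6 mean [0.5838 0.2244 0.1589]
base 3313 z [0.0053 0.0111 0.0157] rect [564.1 246.4] [242.6 368.6] 0.5 mean [0.5532 0.2264 0.011 ]
crate rim 997 z [0.1523 0.158  0.1623] rect [ 542.2 -229.4] [187.3 262.5] 84.0 mean [ 0.5444 -0.2314  0.1578]
jar 284 z [0.1123 0.1214 0.1255] rect [ 607.  -235.7] [50.5 52.6] 44.7 mean [ 0.6055 -0.2343  0.1206]
tin 659 z [0.1143 0.1197 0.1238] rect [ 551.1 -230.2] [113.2  66. ] 84.1 mean [ 0.5421 -0.2278  0.1194]
h1 157 z [0.0464 0.0546 0.0623] rect [ 497.6 -224.5] [ 27.3 107.8] 4.2 mean [ 0.4986 -0.2262  0.0543]
h2 132 z [0.0463 0.0557 0.0616] rect [ 454.1 -235.2] [140.5  17.3] 81.5 mean [ 0.4553 -0.221   0.0548]
mill 145 z [0.0923 0.1041 0.1091] rect [444.2  -2.9] [35.7 36.1] 0.5 mean [ 0.4441 -0.0023  0.1025]
g 241 z [0.1184 0.1387 0.1428] rect [506.8 507.8] [130.6  14.1] 84.1 mean [0.5061 0.5033 0.1369]
g2 291 z [0.11   0.1385 0.1423] rect [345.8 234.3] [129.9  14.8] 7.3 mean [0.3455 0.2327 0.1348]
t 352 z [0.1066 0.1375 0.1426] rect [336.9 414.5] [129.9  16.5] 41.6 mean [0.3373 0.4117 0.1322]
```

View pics/c1.png

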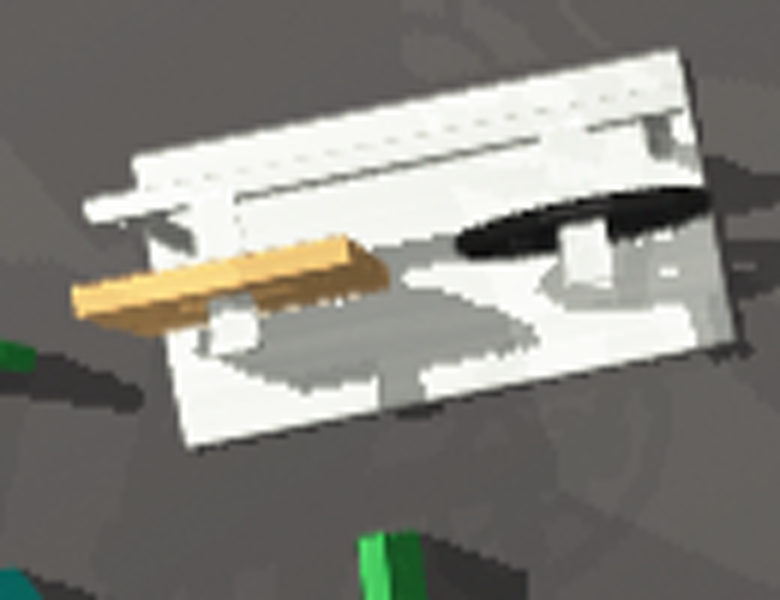

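View pics/c2.png

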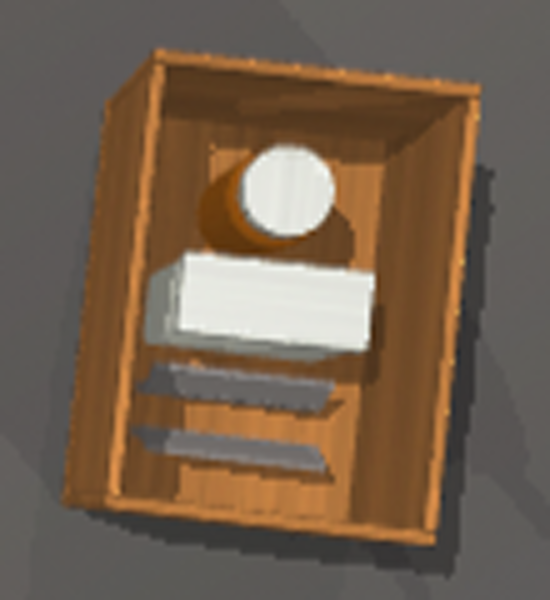

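The crops show the board (crop 1, top edge (72,300)–(350,245)) hanging parallel to the bar, with the hook lip just in front of it. In crop 2 the empty holder's bars are at y≈385 and 445, at the robot-side end of the crate. I'll go to a high waypoint with the fingers part open.

Call:
apply_moves(
  deltas=[0.829,-0.834,-0.356,0,0,-0.468,0.36,0.829,-0.834,-0.356,0,0,-0.468,0.36,0.829,-0.834,-0.356,0,0,-0.468,0.36,0.829,-0.834,-0.356,0,0,-0.468,0.36,0.829,-0.834,-0.356,0,0,-0.468,0.36,0.829,-0.834,-0.356,0,0,-0.468,0.36,0.829,-0.834,-0.356,0,0,-0.468,0.36,0.829,-0.834,-0.356,0,0,-0.468,0.36,0.829,-0.834,-0.356,0,0,-0.468,0.36,0.829,-0.834,-0.356,0,0,-0.468,0.36],
  grip_force=40,
)

```text
time_s: 1.35
tool_pos: [0.4507, -0.0484, 0.4013]
orientation: [0.0, 0.631, 0.776, 0.0]
ft_force: [0.0, -0.7, -0.1]
width: 0.0316
grip_force: 0.0
```

```bash
cat > d.py <<'E'
import sys,numpy as np
from station import read_state
from scipy.spatial.transform import Rotation as R
def go(targets):
    s=read_state();w,x,y,z=s['orientation'];r=R.from_quat([x,y,z,w]);p=s['tool_pos']
    print(s['time_s'],p.round(4),'yaw',r.as_euler('xyz',degrees=True).round(2))
    for t in targets:
        D=r.inv().apply(np.array(t[:3])-p)
        a=np.radians(t[3]);g=R.from_matrix(np.array([[np.cos(a),np.sin(a),0],[np.sin(a),-np.cos(a),0],[0,0,-1]]))
        v=(r.inv()*g).as_rotvec()
        print((D/.5).round(4),(v/np.pi).round(4),'rows',np.linalg.norm(D)/.0625)
E
python3 -c "
from d import *
go([(.5291,.3107,.26,101.6),(.5291,.3107,.172,101.6)])"
```

```text
1.35 [ 0.4507 -0.0484  0.4013] yaw [179.98  -0.   101.71]
[0.6715 0.2991 0.2827] [ 0.0001 -0.      0.0006] rows 6.300348432662146
[0.6715 0.299  0.4587] [ 0.0001 -0.      0.0006] rows 6.931233205958933
```

Call:
apply_moves(
  deltas=[0.6715,0.299,0.283,0,0,0.0006,0.36,0.6715,0.299,0.283,0,0,0.0006,0.36,0.6715,0.299,0.283,0,0,0.0006,0.36,0.6715,0.299,0.283,0,0,0.0006,0.36,0.6715,0.299,0.283,0,0,0.0006,0.36,0.6715,0.299,0.283,0,0,0.0006,0.36,0.6715,0.299,0.283,0,0,0.0006,0.36,0.6715,0.299,0.283,0,0,0.0006,0.36,0.6715,0.299,0.283,0,0,0.0006,0.36],
)

```text
time_s: 2.48
tool_pos: [0.529, 0.307, 0.2599]
orientation: [0.0, 0.633, 0.774, -0.0]
ft_force: [0.4, -0.6, 0.2]
width: 0.0318
grip_force: 0.0
```

```bash
python3 -c "
from d import *
go([(.5291,.3107,.2,101.6),(.5291,.3107,.172,101.6)])"
```

```text
2.475 [0.529  0.307  0.2599] yaw [1.7998e+02 3.0000e-02 1.0149e+02]
[0.0073 0.0017 0.1198] [ 0.0001  0.0002 -0.0006] rows 0.9602044369894549
[0.0073 0.0016 0.1758] [ 0.0001  0.0002 -0.0006] rows 1.4076248541005814
```

Call:
apply_moves(
  deltas=[0,0,0,0,0,0,0.36,0,0,0.04,0,0,0,0.36,0,0,0.08,0,0,0,0.36,0,0,0.12,0,0,0,0.36,0,0,0.15,0,0,0,0.36,0,0,0.176,0,0,0,0.36,0,0,0.176,0,0,0,0.36,0,0,0.176,0,0,0,0.36],
)

```text
time_s: 3.48
tool_pos: [0.5294, 0.3086, 0.1718]
orientation: [0.0, 0.632, 0.775, 0.0]
ft_force: [-0.7, -0.1, 0.4]
width: 0.0315
grip_force: 0.0
```

```bash
python3 - <<'E'
from h import *
a,_=snap("top","t1");b,_=snap("side","s1")
A=cv2.resize(a[125:225,140:270],(780,600));cv2.imwrite('pics/t1c.png',A)
cv2.imwrite('pics/s1c.png',cv2.resize(b[130:280,120:280],(640,600)))
E
```

```text
(no output)
```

View pics/s1c.png

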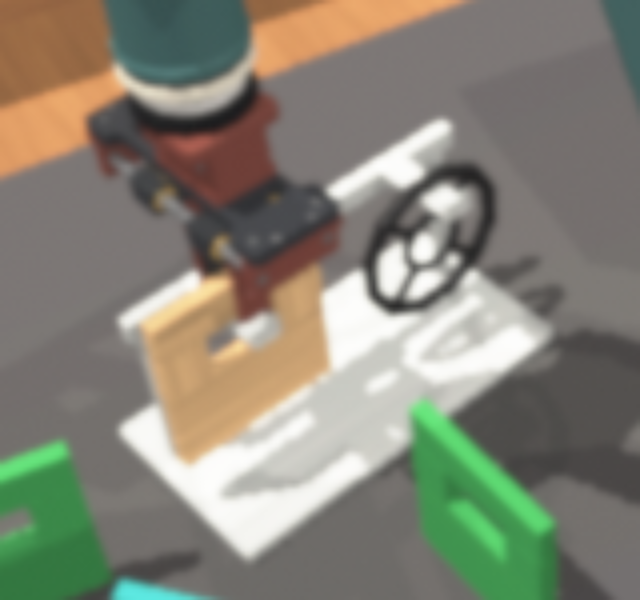

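The fingers straddle the board's bar at about (265,290) in the crop, just behind the hook lip. Nothing is touching, so I'll close.

Call:
apply_moves(
  deltas=[0,0,0,0,0,0,0.1,0,0,0,0,0,0,0.0,0,0,0,0,0,0,0.0,0,0,0,0,0,0,0.0,0,0,0,0,0,0,0.0,0,0,0,0,0,0,0.0],
  grip_force=40,
)

```text
time_s: 4.32
tool_pos: [0.5296, 0.3087, 0.1718]
orientation: [0.0, 0.632, 0.775, 0.001]
ft_force: [3.2, 1.1, 4.4]
width: 0.0141
grip_force: 40.0
```

Call:
apply_moves(
  deltas=[0,0,-0.014,0,0,0,0,0,0,-0.028,0,0,0,0,0,0,-0.042,0,0,0,0,0,0,-0.042,0,0,0,0,0,0,-0.042,0,0,0,0],
)

```text
time_s: 4.95
tool_pos: [0.5287, 0.3084, 0.1921]
orientation: [-0.0, 0.632, 0.775, -0.0]
ft_force: [0.9, 0.3, -2.0]
width: 0.014
grip_force: 40.0
```

```bash
python3 - <<'E'
from h import *
b,_=snap("side","s2")
cv2.imwrite('pics/s2c.png',cv2.resize(b[130:280,120:280],(640,600)))
E
```

```text
(no output)
```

View pics/s2c.png

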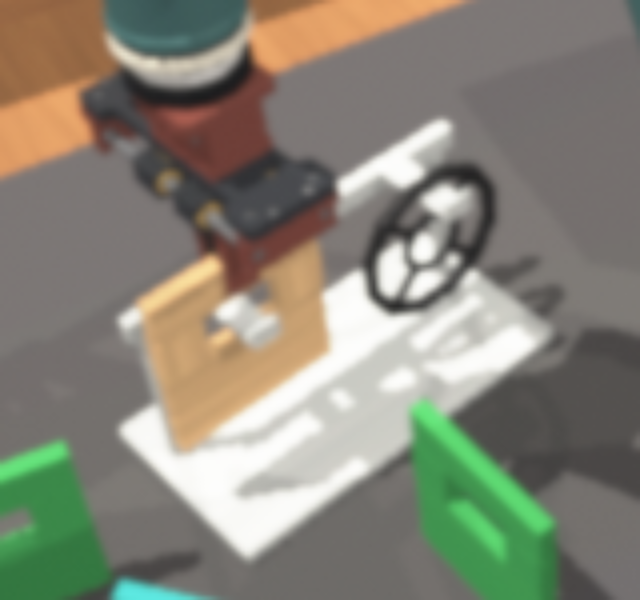

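The board is up, held level, and the hook (250,320) now sits mid-slot. Next I'll move it out past the lip and then up.

Call:
apply_moves(
  deltas=[0,-0.03,0,0,0,0,0,0,-0.07,0,0,0,0,0,0,-0.11,0,0,0,0,0,0,-0.15,0,0,0,0,0,0,-0.16,0,0,0,0,0,0,-0.16,0,0,0,0,0,0,-0.16,-0.08,0,0,0,0,0,-0.16,-0.18,0,0,0,0,0,-0.16,-0.28,0,0,0,0,0,-0.16,-0.28,0,0,0,0],
)

```text
time_s: 6.25
tool_pos: [0.4538, 0.2938, 0.3367]
orientation: [0.002, 0.633, 0.775, 0.004]
ft_force: [0.8, 0.3, -2.0]
width: 0.0139
grip_force: 40.0
```

```bash
python3 -c "
from d import *
go([(.4776,-.2226,.333,84),(.4776,-.2226,.333,84)])"
```

```text
6.25 [0.4538 0.2938 0.3367] yaw [ 1.7947e+02 -1.4000e-01  1.0153e+02]
[-1.0214 -0.1597  0.0036] [ 0.0028 -0.0012  0.0974] rows 8.27080353569714
[-1.0214 -0.1597  0.0036] [ 0.0028 -0.0012  0.0974] rows 8.27080353569714
```

Call:
apply_moves(
  deltas=[-0.05,-0.008,0,0,0,0.01,0,-0.14,-0.022,0,0,0,0.02,0,-0.24,-0.038,0,0,0,0.03,0,-0.34,-0.053,0,0,0,0.04,0,-0.44,-0.069,0,0,0,0.055,0,-0.54,-0.084,0,0,0,0.07,0,-0.64,-0.1,0,0,0,0.085,0,-0.74,-0.116,0,0,0,0.0974,0,-0.82,-0.128,0,0,0,0.0974,0,-0.88,-0.138,0,0,0,0.0974,0],
)

```text
time_s: 7.5
tool_pos: [0.4706, -0.1545, 0.3306]
orientation: [-0.001, 0.744, 0.669, -0.0]
ft_force: [-0.8, -0.3, -1.1]
width: 0.0142
grip_force: 40.0
```

Call:
apply_moves(
  deltas=[0,0,0,0,0,0,0,0,0,0,0,0,0,0,0,0,0,0,0,0,0],
)

```text
time_s: 7.88
tool_pos: [0.4708, -0.1514, 0.3318]
orientation: [-0.0, 0.743, 0.67, 0.0]
ft_force: [-0.8, 0.3, -0.6]
width: 0.014
grip_force: 40.0
```

```bash
python3 -c "
from d import *
go([(.4776,-.2226,.333,84),(.4776,-.2226,.25,84)])"
```

```text
7.875 [ 0.4708 -0.1514  0.3318] yaw [-1.7996e+02 -4.0000e-02  8.4070e+01]
[-0.1402  0.0283 -0.0025] [-0.0002 -0.0002  0.0004] rows 1.1447790530997846
[-0.1404  0.0284  0.1635] [-0.0002 -0.0002  0.0004] rows 1.738655742236112
```

Call:
apply_moves(
  deltas=[-0.05,0.01,0,0,0,0,0,-0.11,0.022,0,0,0,0,0,-0.14,0.028,0,0,0,0,0,-0.14,0.028,0,0,0,0,0,-0.14,0.028,0,0,0,0,0,-0.14,0.028,0,0,0,0,0],
)

```text
time_s: 8.62
tool_pos: [0.4774, -0.2226, 0.3322]
orientation: [-0.0, 0.743, 0.669, 0.0]
ft_force: [0.1, 0.3, -1.4]
width: 0.0137
grip_force: 40.0
```

```bash
python3 - <<'E'
from h import *
from d import go
for n in("top","side"):
    p,d=snap(n,n+"3");W=cloud(n,d);i=p.astype(int)
    m=(i[...,2]-i[...,0]>40)&(W[...,2]>.2)&(W[...,2]<.36)&(np.abs(W[...,0]-.478)<.08)&(np.abs(W[...,1]+.22)<.12)&(d>0)
    P=W[m];print(n,len(P))
    if len(P)>10:
        print(P.min(0).round(4),P.max(0).round(4),P.mean(0).round(4))
        for lo in np.arange(.2,.34,.02):
            Q=P[(P[:,2]>lo)&(P[:,2]<lo+.02)]
            if len(Q)>9: r=cv2.minAreaRect((Q[:,:2]*1000).astype('f'));print(lo.round(2),len(Q),np.round(r[0],1),np.round(r[1],1),round(r[2],1))
A=cv2.imread('pics/top3.png')[90:240,300:450];B=cv2.imread('pics/side3.png')[60:210,240:390]
cv2.imwrite('pics/c3.png',np.hstack([cv2.resize(x,(400,400)) for x in(A,B)]))
go([(.4776,-.2226,.333,84),(.4776,-.2226,.18,84),(.4776,-.2226,.128,84)])
E
```

```text
top 321
[ 0.4623 -0.232   0.2168] [ 0.4909 -0.1556  0.3579] [ 0.478  -0.1818  0.3185]
0.22 22 [ 472.2 -190.7] [72.7 12.7] 73.6
0.24 23 [ 472.4 -192.9] [78.1 10.8] 75.3
0.26 24 [ 473.2 -184.7] [60.9 10.4] 73.1
0.28 28 [ 473.3 -187.6] [68.4 12. ] 74.7
0.3 21 [ 475.7 -168.6] [33.8 13. ] 58.4
0.32 29 [ 479.3 -183.1] [55.1 28.7] 84.4
0.34 169 [ 479.8 -190.6] [18.9 69.8] 3.2
side 0
8.725 [ 0.4775 -0.2229  0.3323] yaw [ 1.800e+02 -1.000e-02  8.405e+01]
[ 0.0007  0.0002 -0.0015] [ 0.     -0.0001  0.0003] rows 0.013108337217748608
[6.000e-04 2.000e-04 3.045e-01] [ 0.     -0.0001  0.0003] rows 2.4360741684814253
[6.000e-04 2.000e-04 4.085e-01] [ 0.     -0.0001  0.0003] rows 3.268072629169858
```

View pics/c3.png

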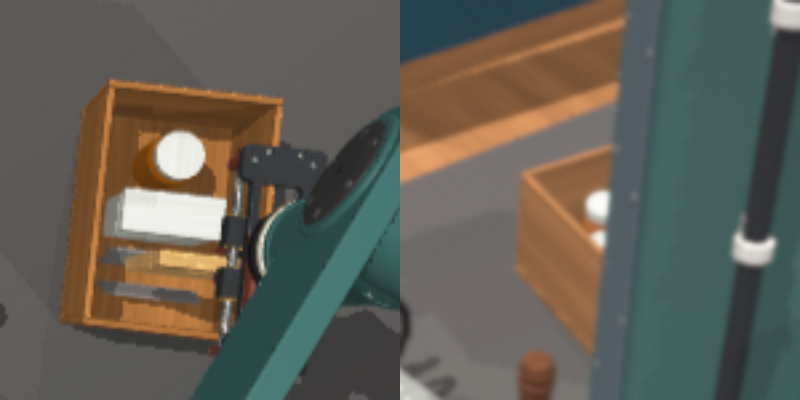

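In the left panel the board (180,262) is above the holder bars and parallel to them. The side view is blocked by the arm. The face points show the board vertical within about 1°, and the slot offset is under 2 mm, so I'll lower it.

Call:
apply_moves(
  deltas=[0,0,0.04,0,0,0,0,0,0,0.09,0,0,0,0,0,0,0.14,0,0,0,0,0,0,0.19,0,0,0,0,0,0,0.24,0,0,0,0,0,0,0.28,0,0,0,0,0,0,0.3,0,0,0,0,0,0,0.3,0,0,0,0],
)

```text
time_s: 9.72
tool_pos: [0.4773, -0.2232, 0.1818]
orientation: [-0.001, 0.743, 0.669, -0.0]
ft_force: [0.2, -0.4, -0.9]
width: 0.0136
grip_force: 40.0
```

Call:
apply_moves(
  deltas=[0,0,0.02,0,0,0,0,0,0,0.04,0,0,0,0,0,0,0.06,0,0,0,0,0,0,0.075,0,0,0,0,0,0,0.09,0,0,0,0,0,0,0.1,0,0,0,0,0,0,0.1,0,0,0,0],
)

```text
time_s: 10.6
tool_pos: [0.4773, -0.2234, 0.1318]
orientation: [-0.0, 0.743, 0.669, -0.0]
ft_force: [0.1, -0.3, -1.4]
width: 0.014
grip_force: 40.0
```

Call:
apply_moves(
  deltas=[0,0,0.003,0,0,0,0,0,0,0.006,0,0,0,0,0,0,0.009,0,0,0,0,0,0,0.009,0,0,0,0],
)

```text
time_s: 11.1
tool_pos: [0.4775, -0.2235, 0.1276]
orientation: [-0.0, 0.743, 0.669, 0.0]
ft_force: [0.5, 0.3, -1.2]
width: 0.0135
grip_force: 40.0
```

Call:
apply_moves(
  deltas=[0,0,0.001,0,0,0,0,0,0,0.002,0,0,0,0,0,0,0.002,0,0,0,0],
)

```text
time_s: 11.48
tool_pos: [0.4776, -0.2236, 0.1266]
orientation: [-0.0, 0.743, 0.669, 0.0]
ft_force: [0.6, 0.0, -1.0]
width: 0.0134
grip_force: 40.0
```

Call:
apply_moves(
  deltas=[0,0,0.001,0,0,0,0,0,0,0.002,0,0,0,0,0,0,0.002,0,0,0,0],
)

```text
time_s: 11.85
tool_pos: [0.4776, -0.2236, 0.1257]
orientation: [0.0, 0.743, 0.669, 0.0]
ft_force: [-1.1, 0.1, -0.2]
width: 0.0137
grip_force: 40.0
```

Call:
apply_moves(
  deltas=[0,0,0.0015,0,0,0,0,0,0,0.002,0,0,0,0,0,0,0.002,0,0,0,0],
)

```text
time_s: 12.22
tool_pos: [0.4778, -0.2236, 0.1257]
orientation: [0.0, 0.743, 0.669, 0.0]
ft_force: [-2.0, 1.7, 8.7]
width: 0.0134
grip_force: 40.0
```

The floor contact came at the expected height, so the board is fully down. I'll open slightly to stay clear of the tin, then withdraw straight up.

Call:
apply_moves(
  deltas=[0,0,0,0,0,0,0.2,0,0,0,0,0,0,0.3,0,0,0,0,0,0,0.36,0,0,0,0,0,0,0.36,0,0,-0.02,0,0,0,0.36,0,0,-0.06,0,0,0,0.36,0,0,-0.14,0,0,0,0.36,0,0,-0.24,0,0,0,0.36,0,0,-0.34,0,0,0,0.36,0,0,-0.4,0,0,0,0.36],
)

```text
time_s: 13.48
tool_pos: [0.4782, -0.224, 0.3283]
orientation: [0.002, 0.743, 0.669, 0.001]
ft_force: [0.7, -1.0, -0.3]
width: 0.0316
grip_force: 0.0
```

```bash
python3 -c "
from d import *
go([(.40,.02,.36,84)])"
```

```text
13.475 [ 0.4782 -0.224   0.3283] yaw [1.7978e+02 1.0000e-01 8.4010e+01]
[ 0.4689 -0.2063 -0.065 ] [0.0012 0.0006 0.0001] rows 4.13094223942627
```

Call:
apply_moves(
  deltas=[0.2,-0.09,-0.06,0,0,0,0.36,0.47,-0.2,-0.06,0,0,0,0.36,0.47,-0.2,-0.06,0,0,0,0.36,0.47,-0.2,-0.06,0,0,0,0.36,0.47,-0.2,-0.06,0,0,0,0.36,0.47,-0.2,-0.06,0,0,0,0.36,0.47,-0.2,-0.06,0,0,0,0.36],
)

```text
time_s: 14.35
tool_pos: [0.4032, 0.0194, 0.3547]
orientation: [0.0, 0.744, 0.669, -0.0]
ft_force: [0.0, 0.1, -0.4]
width: 0.0314
grip_force: 0.0
```

```bash
python3 - <<'E'
from h import *
p,d=snap("top","top4");W=cloud("top",d);i=p.astype(int);b,_=snap("side","side4")
m=(d>0)&(np.abs(W[...,0]-.478)<.03)&(np.abs(W[...,1]+.223)<.075)&(W[...,2]>.13)&(W[...,2]<.2)
P=W[m];r=cv2.minAreaRect((P[:,:2]*1000).astype('f'));print(len(P),np.percentile(P[:,2],[5,50,95]),r)
A=p[90:240,140:440];B=b[100:250,120:420]
cv2.imwrite('pics/c4.png',np.vstack([cv2.resize(x,(600,300)) for x in(A,B)]))
print(read_state()['time_s'])
E
```

```text
244 [0.14160405 0.14669544 0.15038447] ((476.0169677734375, -221.3961181640625), (130.0752716064453, 14.276785850524902), 83.92375183105469)
14.45
```

View pics/c4.png

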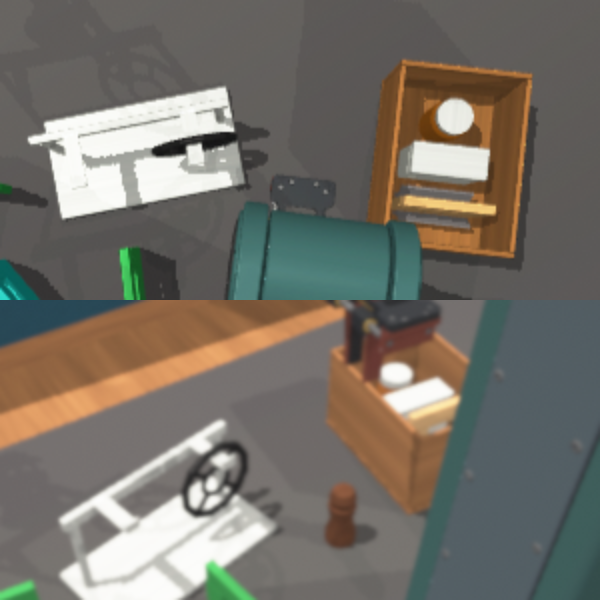

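The board (445,205) stands upright in the holder with its top at about 0.147 m, below the 0.160 m rim. The trivet, mill, tin and jar are undisturbed, and the arm is clear.

```bash
python3 -c "
from station import *
print(sign_off())"
```

```text
the job is handed in; nothing more can be done
None
```

The board is off its hook and standing upright, fully down in the crate's holder about 13 mm below the rim; it's released, the other items look undisturbed, and the job was handed in at about 14.5 s.

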